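# Click the food box lid shut all round

### The job

The rim of the lid on the clear food box has popped up: its four hinged side sections stand up at a slant. Go round the rim and press each section down with the fingertips until all four sides have clicked shut, flush with the lid's corners. Leave the box standing about where it is, do not lift it or anything else, and leave the jars, mugs and orange round it alone.

Things in the scene. Friction and masses are not known exactly. Their poses are not given: they have to be found in the camera images.
- food_box: Clear rectangular food box full of biscuits with a grey plastic snap lid, 0.9 kg, loose on the table. The lid is 110 mm along the box's x, 160 mm along its y; the lid's rim is 64 mm above the table. Origin: centre of the box's underside; z up; 'back' is its +x side, 'front' -x, 'left' +y, 'right' -y. The lid's four rounded corners (24 mm square) and its middle panel (6 mm below the rim) are fixed to the box; between the corners lie the four hinged rim sections.
- section_front_edge (a point): Point on top of the front rim section (the -x side of food_box, 109 mm long along the box's y, 24 mm from hinge to outer edge, 3 mm thick, with a small thumb tab reaching 5 mm farther out), at the middle of its length, 4 mm inside its outer edge and 20 mm outward from the hinge. It moves with the section: about 7 mm above the rim when popped up, at the rim's height of 64 mm above the table when clicked shut, then at x = -51 mm, y = 0 in the box's frame.
- section_back_edge (a point): The same point of the back section (+x side, 109 mm long); shut at x = +51 mm, y = 0 in the box's frame.
- section_left_edge (a point): The same point of the left section (+y side, 59 mm long along the box's x, 24 mm deep); shut at x = 0, y = +76 mm in the box's frame.
- section_right_edge (a point): The same point of the right section (-y side, 59 mm long); shut at x = 0, y = -76 mm in the box's frame.
- section_front (a joint): Angle of the front section about the hinge along its inner edge: 0 = popped up (slanting outward and up), 0.36 = clicked shut, flush and level. It is an over-centre snap: 6 to 8 N straight down near its outer edge starts it, the resistance falls to nothing at 0.18, beyond which it snaps shut by itself and stays; let go before that and it springs back up. Pressing nearer the hinge needs more force. Once shut it is a firm stop.
- section_back (a joint): The same for the back section.
- section_left (a joint): The same for the left section.
- section_right (a joint): The same for the right section.
- jam_jar: Glass jar with red label and a white lid, 64 mm across, 87 mm tall, loose, in front of the box; origin at the centre of its underside. A bystander.
- spice_jar: Spice jar with white cap, 47 mm across, 98 mm tall, loose, to the right of the box; origin at the centre of its underside. A bystander.
- green_mug: Mug, green above and white below, 78x116x101 mm, loose, on the right of the table; origin under its middle. A bystander.
- striped_mug: Mug with yellow stripes, 86x120x101 mm, loose, at the right edge of the table; origin under its middle. A bystander.
- orange: Orange, 77 mm across and 71 mm tall, loose, on the left of the table; origin at its underside. A bystander.

How it is judged:
By the outcome, as a careful person would: the job done as asked, in the order asked, and still so for the second after the job is handed in, with the robot touching nothing.
It also fails if it takes over 58 s, if anything falls off the work surface, if the arm or the gripper's body presses on something with over 40 N, if the wrist force passes 120 N, or if a joint passes its speed limit or range.

### The arm

A 6-joint arm with a two-finger parallel gripper is mounted at the origin on a cart in front of the work surface, level with it; the furniture and walls round the work are solid. World frame = base frame: x ahead of the robot, y to its left, z up, the work surface at z = 0. Lengths are in m, angles in rad, forces in N, time in s.
With the tool pointing down it reaches from about 0.3 to 0.875 m from the base axis. Payload 6.4 kg.
Tool frame: the origin (TCP) lies between the finger pads; the fingertips stand 8 mm ahead of it and the grasp point (between the pads) lies 11 mm behind it (ctrl.finger_overhang is the distance from the TCP to the fingertips, in m); z points along the fingers, y is the line along which they close (so a half turn about z gives the same grasp; the last joint's range is limited). The gripper opens to 85 mm and grips with 20 to 120 N. Pads are 22 mm wide; open, the fingers measure 114 mm over their backs; the gripper's body (76 mm by 85 mm) begins 54 mm behind the grasp point. The pads swing forward as they close: fully open they stand 13 mm farther back than shut.
Start: joints at [0.903, 0.181, 1.607, -0, 1.354, -0.206], TCP at [0.256, 0.515, 0.206] pointing down, gripper open.
Joint ranges: [-2.99, 2.99], [-0.89, 2.07], [0.3, 2.58], [-1.14, 4.28], [0, 2.63], [-3.12, 3.12]. Speed limits (rad/s): [2.57, 2.57, 3.01, 3.14, 3.14, 3.14].

### API

Orientations are given as a unit quaternion [w, x, y, z].
In Python, from bench import ctrl, camera gives the robot as it stands.
- The arm moves only by the shell command python3 -m pendant 'ROWS' [OPENING]. ROWS is JSON, a list of rows, each a list of 6 numbers: the shift along the world's x, y, z normalised to -1 to 1, where 1 is 200 mm, then the turn, a rotation vector about the world's x, y, z normalised to -1 to 1, where 1 is pi/2 rad. In form: [[dx, dy, dz, rx, ry, rz], ...]. A call has exactly 10 rows; each row shifts and turns the commanded pose from where the row before left it; what a row does not reach is not made up. A row lasts 1/8 s, in which the tool goes at most 62.5 mm and 10.7 degrees, less where a joint would pass 70% of its speed; a pose out of reach is approached as far as the arm can. A call with a number of a shift or a turn outside -1 to 1 is refused whole. A call with a gripper value outside its range is refused whole. OPENING is the opening, from -1 (shut) to 1 (fully open), set as the call begins (- or left out, the last holds). The fingers move at their own pace and stop on an object; the grip force is fixed at half the most. Time passes only in rows, so rows that do not move let the fingers close, or fill a call up. It gives the time, the measured TCP pose, the force, the opening and the grip force at its end, in the units of the state.
- ctrl.get_obs(): the state, without advancing time (a new reading comes with each control period).
- camera(name): name is "side" or "top" or "wrist"; returns a dict with "color" (400x640x3 uint8, blue, green, red), "fx", "fy", "cx", "cy" (pixels), "xyz" and "rotation" of the camera in the world; the wrist camera has in their place "hand_eye" (4x4, takes a point from camera to tool coordinates, whose origin is the TCP and whose axes are the flange's). Camera axes: x right, y down, z forward; pixel columns grow to the right and rows downward; lengths in m; the calibration is good to about 2 mm. A picture is of the moment at which its call begins: read the wrist's pose just before it. There is no depth.
- ctrl.hand_in(): hands the job in; it is judged then, once.
The state is a dict: "time_s": time; "q": joint angles; "dq": joint speeds; "joint_efforts": joint torques, N m; "eef_pos": TCP position; "eef_rot": TCP orientation; "wrist_force": force on the tool from outside, world axes, zero at the start; "torque": the same for the moment, N m; "opening": opening from 0.0 (shut) to 1.0 (fully open); "grasp_force": force on a finger pad.
Only numpy, scipy, OpenCV 4.12 (cv2) and the standard library are available. Lean on these libraries where they do the work, as an engineer would, in place of code of your own. Each camera call takes 0.05 s, during which the arm holds its last target. There are 200 camera calls.

## Working session

There is one attempt and no reset: what is moved stays moved. The work goes in short steps, Python scripts to look and compute and a shell command to move; the robot and the scene stay as the last step left them, time stands still between calls to the robot, and variables do not carry over. Pictures are saved under pics/ and viewed, at most 10 in all, crops included, and the job is handed in when it is done.

```bash
mkdir -p pics; python3 - <<'E'
from bench import ctrl,camera
import cv2,numpy as np
o=ctrl.get_obs();print({k:np.round(v,3) for k,v in o.items()},ctrl.finger_overhang)
for n in("top","side"):
    c=camera(n);cv2.imwrite(f"pics/{n}0.png",c["color"]);print(n,c["fx"],c["cx"],c["cy"],c["xyz"],np.round(c["rotation"],3).tolist())
E
```

```text
{'time_s': np.float64(0.0), 'q': array([ 0.903,  0.182,  1.608,  0.   ,  1.354, -0.206]), 'dq': array([-0.001,  0.001, -0.001, -0.   ,  0.002,  0.   ]), 'joint_efforts': array([ 1.0000e-03, -4.4487e+01, -3.5134e+01, -0.0000e+00,  9.0000e-03,
       -0.0000e+00]), 'eef_pos': array([0.256, 0.514, 0.205]), 'eef_rot': array([-0.   ,  0.229,  0.973, -0.001]), 'wrist_force': array([-0.637, -0.207,  0.019]), 'torque': array([ 0.008,  0.03 , -0.025]), 'grasp_force': np.float64(0.0), 'opening': np.float64(0.997)} 0.008
top 458.73221044009387 319.5879288106162 201.13637383934065 [ 3.27682554e-01 -5.60561078e-04  1.35464559e+00] [0.056, -0.704, 0.706, -0.048]
side 453.43553077887884 324.1903748939086 197.5542931934165 [0.50515652 1.18985604 0.5099809 ] [-0.008, -0.011, 0.818, -0.574]
```

View pics/top0.png

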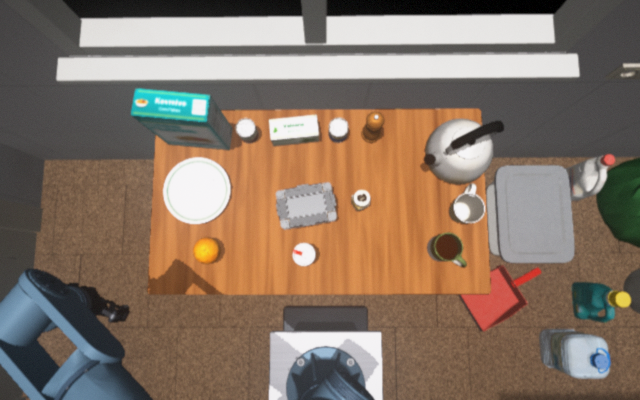

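View pics/side0.png

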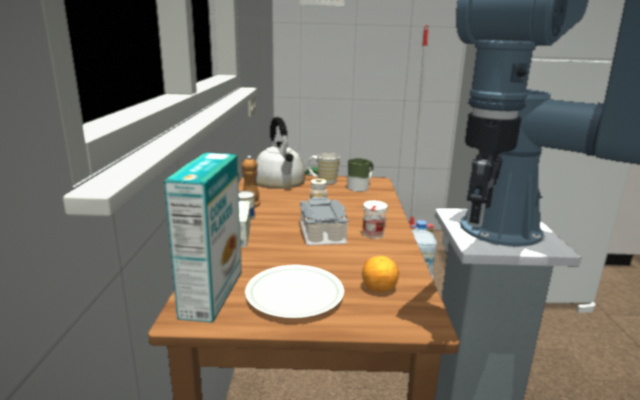

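The top view shows the box at about (306,205), slightly turned, with the jam jar at (304,254) and the spice jar at (361,200). The side view agrees. Next I'll measure the lid.

```bash
cat > h.py <<'E'
import numpy as np,cv2
from scipy.spatial.transform import Rotation as R
def rot(q): return R.from_quat([q[1],q[2],q[3],q[0]])
def ray(c,u,v,z):
    d=rot(c["rotation"]).apply([(u-c["cx"])/c["fx"],(v-c["cy"])/c["fy"],1.]);p=np.array(c["xyz"])
    return p+d*(z-p[2])/d[2]
E
python3 - <<'E'
from h import *
from bench import camera
c=camera("top");im=c["color"]
hsv=cv2.cvtColor(im,cv2.COLOR_BGR2HSV)
m=((hsv[...,1]<70)&(hsv[...,2]>60)).astype(np.uint8)*255
roi=np.zeros_like(m);roi[170:238,265:347]=1;m*=roi
n,l,s,ce=cv2.connectedComponentsWithStats(m);k=1+s[1:,4].argmax();cn=cv2.findContours((l==k).astype(np.uint8),0,2)[0][0]
r=cv2.minAreaRect(cn);print(r)
b=cv2.boxPoints(r);w=np.array([ray(c,*p,.068) for p in b]);print(w.round(3),w.mean(0).round(3))
for a in range(4):
  d=w[(a+1)%4]-w[a];print(np.hypot(*d[:2]).round(3),np.degrees(np.arctan2(d[1],d[0])).round(1))
for nme,u,v,z in(("jam",304,254,.087),("spice",361,200,.098)):print(nme,ray(c,u,v,z).round(3))
a=cv2.resize(im[170:270,260:390],None,fx=6,fy=6,interpolation=2);cv2.imwrite("pics/crop.png",a)
E
```

```text
((305.6756591796875, 204.5540771484375), (41.09974670410156, 59.3480339050293), 80.53767395019531)
[[ 0.553  0.146  0.068]
 [ 0.58  -0.021  0.068]
 [ 0.464 -0.039  0.068]
 [ 0.437  0.126  0.068]] [0.509 0.053 0.068]
0.169 -80.6
0.118 -171.0
0.167 99.3
0.118 10.1
jam [0.368 0.056 0.087]
spice [ 0.516 -0.101  0.098]
```

View pics/crop.png

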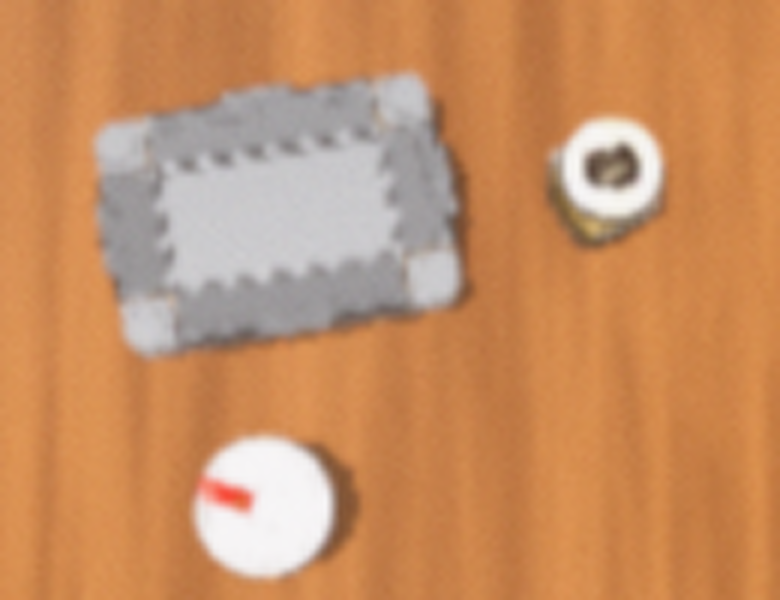

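The crop shows light lid corners at about (125,148), (403,100), (435,277) and (150,322). That puts the box at about (0.508, 0.052) with yaw of about 9.7°, and the lid measures 118x168 mm with tabs, which fits. I'll go above it for a wrist look.

```bash
python3 -m pendant '[[0.14,-0.257,0.04,0,0,0.05],[0.14,-0.257,0.04,0,0,0.05],[0.14,-0.257,0.04,0,0,0.05],[0.14,-0.257,0.04,0,0,0.05],[0.14,-0.257,0.04,0,0,0.05],[0.14,-0.257,0.04,0,0,0.05],[0.14,-0.257,0.04,0,0,0.05],[0.14,-0.257,0.04,0,0,0.052],[0.14,-0.257,0.04,0,0,0],[0,0,0,0,0,0]]' -1
python3 - <<'E'
from h import *
from bench import ctrl,camera
o=ctrl.get_obs();c=camera("wrist");cv2.imwrite("pics/w0.png",c["color"])
print(o["eef_pos"],o["eef_rot"],o["q"].round(2),np.round(c["hand_eye"],3).tolist(),c["fx"],o["wrist_force"])
E
```

```text
time_s: 1.4
eef_pos: [0.5097, 0.0486, 0.2785]
eef_rot: [0.0, -0.082, 0.997, -0.0]
wrist_force: [0.3, 0.7, -0.4]
opening: 0.001
grasp_force: 0.0
[0.50966902 0.04863553 0.27853113] [ 2.33668500e-04 -8.19791217e-02  9.96633913e-01 -4.60527430e-04] [-0.14 -0.02  1.67 -0.    1.48 -1.87] [[0.001, -0.958, -0.286, 0.072], [1.0, 0.0, 0.001, -0.0], [-0.0, -0.286, 0.958, -0.168], [0.0, 0.0, 0.0, 1.0]] 305.820354335404 [ 0.26336869  0.72898324 -0.37878106]
```

View pics/w0.png

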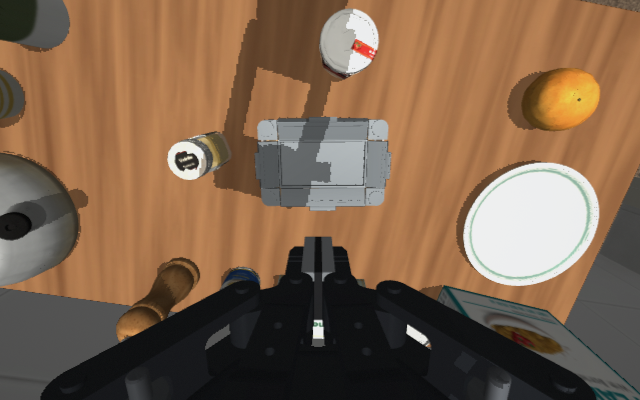

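The wrist view shows the lid upright. Its outer corners are at about (258,121), (388,120), (385,206) and (261,207), and all four sections are up, with tabs at top, bottom, left and right. I'll cast these onto z=0.064.

```bash
python3 - <<'E'
from h import *
from bench import ctrl,camera
o=ctrl.get_obs();c=camera("wrist")
H=np.array(c["hand_eye"]);Rt=rot(o["eef_rot"])
q=(Rt*R.from_matrix(H[:3,:3])).as_quat();c["rotation"]=[q[3],*q[:3]];c["xyz"]=o["eef_pos"]+Rt.apply(H[:3,3])
for z,P in((.064,[(258,121),(388,120),(385,206),(261,207)]),(.058,[(281,139),(365,139),(365,185),(280,187)])):
  w=np.array([ray(c,*p,z) for p in P])
  ex=(w[3]+w[2]-w[0]-w[1])/2;ey=(w[1]+w[2]-w[0]-w[3])/2
  yaw=np.arctan2(ey[1],ey[0])-np.pi/2;ctr=w.mean(0)
  print(w.round(3).tolist(),ctr.round(4),np.hypot(*ex[:2]),np.hypot(*ey[:2]),np.degrees(yaw))
print("jam",ray(c,350,42,.087))
E
```

```text
[[0.467, -0.03, 0.064], [0.44, 0.125, 0.064], [0.548, 0.147, 0.064], [0.576, -0.014, 0.064]] [0.5078 0.057  0.064 ] 0.10997316666265852 0.16046981101979915 9.995479681456091
[[0.485, -0.0, 0.058], [0.467, 0.104, 0.058], [0.526, 0.116, 0.058], [0.547, 0.007, 0.058]] [0.5061 0.0565 0.058 ] 0.060861856655311575 0.10834012055961581 10.253589786732213
jam [0.36786309 0.06159693 0.087     ]
```

The measured size is 110 x 160 mm, which matches. Centre (0.507, 0.055), yaw 10°. Press targets are front (0.457, 0.046), back (0.557, 0.064), left (0.494, 0.130) and right (0.520, -0.020). Starting with the front.

```bash
python3 -m pendant '[[-0.066,-0.003,-0.23,0,0,0],[-0.066,-0.003,-0.23,0,0,0],[-0.066,-0.003,-0.23,0,0,0],[-0.066,-0.003,-0.23,0,0,0],[0,0,-0.03,0,0,0],[0,0,-0.03,0,0,0],[0,0,-0.025,0,0,0],[0,0,-0.025,0,0,0],[0,0,0,0,0,0],[0,0,0,0,0,0]]'
```

```text
time_s: 2.75
eef_pos: [0.4557, 0.0497, 0.0727]
eef_rot: [0.0, -0.085, 0.996, -0.0]
wrist_force: [0.1, -0.6, 0.6]
opening: -0.0
grasp_force: 0.0
```

```bash
python3 -m pendant '[[0,0,-0.01,0,0,0],[0,0,0,0,0,0],[0,0,0.2,0,0,0],[0.17,0.024,0,0,0,0],[0.17,0.024,0,0,0,0],[0.167,0.024,0,0,0,0],[0,0,-0.1,0,0,0],[0,0,-0.03,0,0,0],[0,0,-0.03,0,0,0],[0,0,-0.02,0,0,0]]'
python3 -m pendant '[[0,0,-0.01,0,0,0],[0,0,-0.01,0,0,0],[0,0,0,0,0,0],[0,0,0,0,0,0],[0,0,0,0,0,0],[0,0,0,0,0,0],[0,0,0,0,0,0],[0,0,0,0,0,0],[0,0,0,0,0,0],[0,0,0,0,0,0]]'
```

```text
time_s: 4.0
eef_pos: [0.5567, 0.0642, 0.0744]
eef_rot: [0.0, -0.085, 0.996, -0.0]
wrist_force: [-0.8, 0.9, 0.2]
opening: -0.0
grasp_force: 0.0
time_s: 5.25
eef_pos: [0.5568, 0.0642, 0.0704]
eef_rot: [-0.0, -0.085, 0.996, 0.0]
wrist_force: [-0.1, 0.1, -0.8]
opening: 0.001
grasp_force: 0.0
```

```bash
python3 - <<'E'
from h import *
from bench import ctrl,camera
s=camera("side")["color"];t=camera("top")["color"];w=camera("wrist")["color"]
a=cv2.resize(s[165:265,270:400],(520,400),interpolation=2);b=w[120:360,230:410];b=cv2.resize(b,(270,360))
cv2.imwrite("pics/p1.png",np.hstack([a,np.vstack([b,np.zeros((40,270,3),np.uint8)])]))
E
```

```text
(no output)
```

View pics/p1.png

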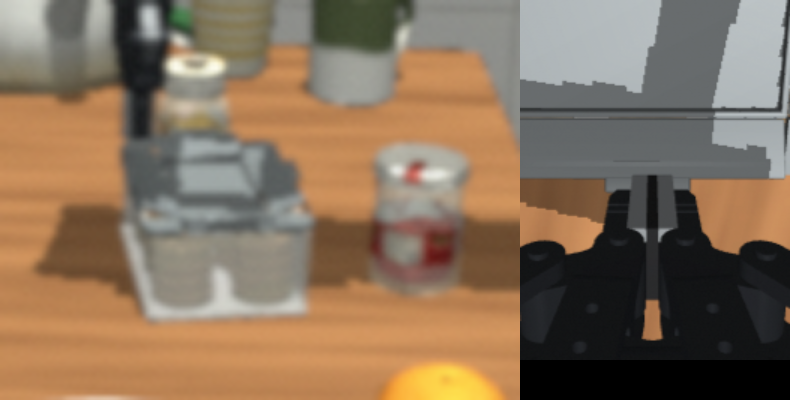

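The wrist crop shows the fingertips ending at row 178, apparently hovering above the outer edge, and the force is still zero. The tips seem to stand higher than stated, so I'll probe down in small steps.

```bash
for i in 1; do python3 -m pendant '[[0,0,-0.005,0,0,0],[0,0,-0.005,0,0,0],[0,0,-0.005,0,0,0],[0,0,-0.005,0,0,0],[0,0,0,0,0,0],[0,0,0,0,0,0],[0,0,0,0,0,0],[0,0,0,0,0,0],[0,0,0,0,0,0],[0,0,0,0,0,0]]'; done
python3 - <<'E'
from h import *
from bench import ctrl,camera
w=camera("wrist");print(w["cx"],w["cy"]);t=camera("top")["color"];w=w["color"]
a=cv2.resize(w[100:300,200:440],(600,500));b=cv2.resize(t[180:230,270:345],(200,133))
cv2.imwrite("pics/p2.png",np.hstack([a,np.vstack([b,np.zeros((367,200,3),np.uint8)])]))
E
```

```text
time_s: 6.65
eef_pos: [0.5568, 0.0642, 0.0664]
eef_rot: [0.0, -0.085, 0.996, -0.0]
wrist_force: [0.2, -0.4, 0.2]
opening: -0.002
grasp_force: 0.0
317.7405370844486 196.3721401287547
```

View pics/p2.png

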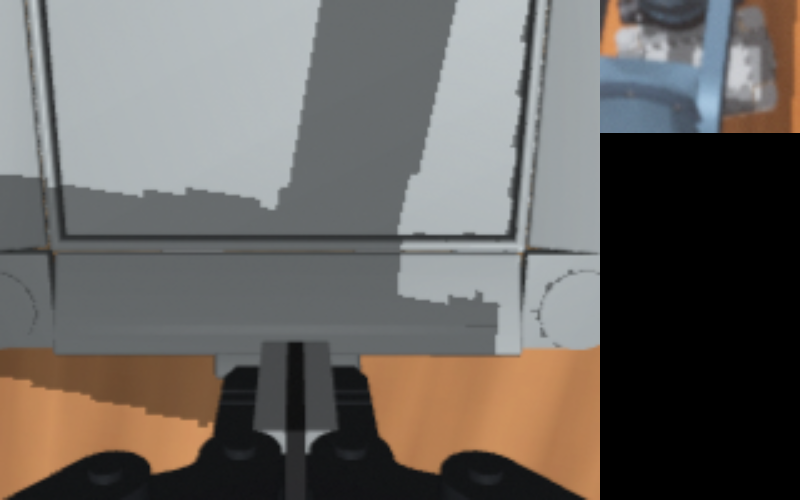

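The tips hide a bit of the section's edge, so they are still above it, with no force. I'll keep probing.

```bash
for i in 1; do python3 -m pendant '[[0,0,-0.005,0,0,0],[0,0,-0.005,0,0,0],[0,0,-0.005,0,0,0],[0,0,-0.005,0,0,0],[0,0,-0.005,0,0,0],[0,0,-0.005,0,0,0],[0,0,0,0,0,0],[0,0,0,0,0,0],[0,0,0,0,0,0],[0,0,0,0,0,0]]'; done
python3 - <<'E'
from h import *
from bench import ctrl,camera
w=camera("wrist")["color"];s=camera("side")["color"]
a=cv2.resize(w[180:280,250:390],(560,400));b=cv2.resize(s[180:250,285:345],(240,280))
cv2.imwrite("pics/p3.png",np.hstack([a,np.vstack([b,np.zeros((120,240,3),np.uint8)])]))
E
```

```text
time_s: 8.0
eef_pos: [0.5568, 0.0642, 0.0604]
eef_rot: [0.0, -0.085, 0.996, -0.0]
wrist_force: [-0.2, -0.7, 1.5]
opening: 0.001
grasp_force: 0.0
```

View pics/p3.png

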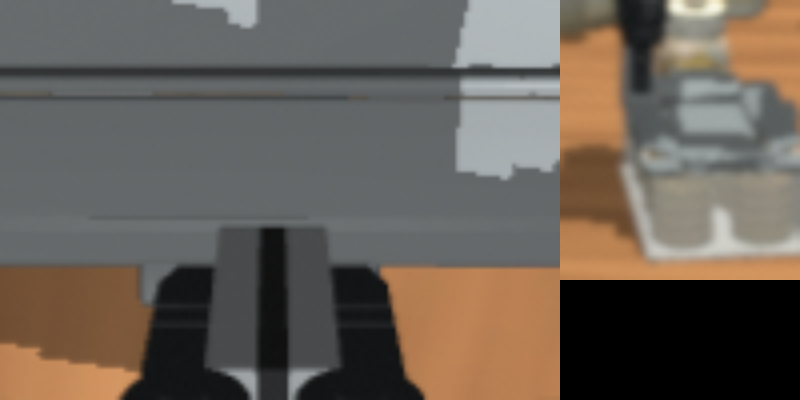

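Tips are now seen over the section (tip row 227, section edge row 266), and a small force may be starting. Continuing.

```bash
python3 -m pendant '[[0,0,-0.005,0,0,0],[0,0,-0.005,0,0,0],[0,0,-0.005,0,0,0],[0,0,0,0,0,0],[0,0,0,0,0,0],[0,0,0,0,0,0],[0,0,0,0,0,0],[0,0,0,0,0,0],[0,0,0,0,0,0],[0,0,0,0,0,0]]'
```

```text
time_s: 9.35
eef_pos: [0.5568, 0.0642, 0.0574]
eef_rot: [-0.0, -0.085, 0.996, 0.0]
wrist_force: [1.0, 0.5, -0.3]
opening: -0.001
grasp_force: 0.0
```

```bash
python3 -m pendant '[[0,0,-0.005,0,0,0],[0,0,-0.005,0,0,0],[0,0,-0.005,0,0,0],[0,0,0,0,0,0],[0,0,0,0,0,0],[0,0,0,0,0,0],[0,0,0,0,0,0],[0,0,0,0,0,0],[0,0,0,0,0,0],[0,0,0,0,0,0]]'
```

```text
time_s: 10.6
eef_pos: [0.5568, 0.0642, 0.0544]
eef_rot: [0.0, -0.085, 0.996, -0.0]
wrist_force: [-1.0, 0.5, -0.1]
opening: -0.004
grasp_force: 0.0
```

```bash
python3 - <<'E'
from h import *
from bench import ctrl,camera
c=camera("side");im=c["color"];p=np.array(c["xyz"]);Rc=rot(c["rotation"])
def pix(X): d=Rc.inv().apply(np.array(X)-p);return (c["cx"]+c["fx"]*d[0]/d[2]).round(1),(c["cy"]+c["fy"]*d[1]/d[2]).round(1)
for z in(.046,.064,.071,.086,.1):print(z,pix([.5568,.0642,z]))
g=cv2.cvtColor(im,cv2.COLOR_BGR2GRAY);print(g[185:216,296:316:2])
E
```

```text
0.046 (np.float64(304.1), np.float64(217.0))
0.064 (np.float64(304.2), np.float64(210.7))
0.071 (np.float64(304.2), np.float64(208.3))
0.086 (np.float64(304.2), np.float64(203.0))
0.1 (np.float64(304.3), np.float64(198.1))
[[ 82  65  33  25  27  42  42  37 101 141]
 [ 96  84  41  26  28  36  39  46 110 138]
 [125 116  57  24  27  32  32  48 113 133]
 [144 133  64  25  28  30  31  53 119 132]
 [149 132  63  25  29  33  32  63 135 146]
 [146 131  66  24  31  34  34  70 149 170]
 [143 135  77  30  32  33  31  72 154 183]
 [141 135  87  32  28  28  40  78 149 180]
 [139 136  98  47  28  30  58  88 136 159]
 [143 139 109  63  29  34  80 102 123 143]
 [147 142 114  69  31  40  91 106 114 138]
 [149 147 116  71  33  41  92 101 109 133]
 [150 146 113  71  34  41  91  97 106 121]
 [147 143 110  72  34  41  88  96 102 107]
 [148 144 111  71  33  41  86  97  98  99]
 [152 148 111  71  31  40  85 100 101 102]
 [152 148 110  71  37  41  84 100 100 108]
 [152 147 108  71  42  43  82  99 101 112]
 [153 148 107  71  39  42  81  96  97 110]
 [154 148 109  73  47  52  84  89  87  98]
 [153 149 115  84  68  71  90  84  81  98]
 [150 148 122  92  87  89  93  86  85 115]
 [150 149 125  94  92  91  90  94  94 125]
 [153 153 132  92  87  89  89 100  98 123]
 [155 154 134  93  85  86  89  94  95 113]
 [153 152 134  93  85  86  87  88  92 106]
 [150 149 134  93  81  86  88  88  90 103]
 [146 145 135  95  79  86  88  90  89  99]
 [140 139 130  97  80  86  90 103  94  96]
 [134 135 130 106  80  89  96 128 117  99]
 [127 134 131 114  83 100 107 141 144 112]]
```

The side camera puts the tips at z≈0.082 with the TCP at 0.054. The shut fingertips are therefore about 28 mm behind the TCP, matching the wrist view, and contact is expected at a TCP height of about 0.044.

```bash
python3 -m pendant '[[0,0,-0.01,0,0,0],[0,0,-0.01,0,0,0],[0,0,-0.01,0,0,0],[0,0,-0.01,0,0,0],[0,0,0,0,0,0],[0,0,0,0,0,0],[0,0,0,0,0,0],[0,0,0,0,0,0],[0,0,0,0,0,0],[0,0,0,0,0,0]]'
```

```text
time_s: 11.9
eef_pos: [0.557, 0.0641, 0.0465]
eef_rot: [0.0, -0.085, 0.996, -0.0]
wrist_force: [1.6, 0.5, 3.8]
opening: -0.0
grasp_force: 1.9
```

```bash
python3 -m pendant '[[0,0,-0.005,0,0,0],[0,0,-0.005,0,0,0],[0,0,-0.005,0,0,0],[0,0,-0.005,0,0,0],[0,0,0,0,0,0],[0,0,0,0,0,0],[0,0,0,0,0,0],[0,0,0,0,0,0],[0,0,0,0,0,0],[0,0,0,0,0,0]]'
```

```text
time_s: 13.15
eef_pos: [0.5578, 0.0641, 0.0429]
eef_rot: [0.001, -0.085, 0.996, -0.0]
wrist_force: [4.4, -0.5, 5.6]
opening: 0.002
grasp_force: 3.3
```

```bash
python3 -m pendant '[[0,0,-0.005,0,0,0],[0,0,-0.005,0,0,0],[0,0,-0.005,0,0,0],[0,0,0,0,0,0],[0,0,0,0,0,0],[0,0,0,0,0,0],[0,0,0,0,0,0],[0,0,0,0,0,0],[0,0,0,0,0,0],[0,0,0,0,0,0]]'
```

```text
time_s: 14.4
eef_pos: [0.5568, 0.0642, 0.0392]
eef_rot: [0.0, -0.085, 0.996, -0.0]
wrist_force: [4.4, -0.4, 1.1]
opening: -0.005
grasp_force: 2.5
```

The force fell off, so it is past centre. A little further should confirm the stop.

```bash
python3 -m pendant '[[0,0,-0.005,0,0,0],[0,0,-0.005,0,0,0],[0,0,-0.003,0,0,0],[0,0,0,0,0,0],[0,0,0,0,0,0],[0,0,0,0,0,0],[0,0,0,0,0,0],[0,0,0,0,0,0],[0,0,0,0,0,0],[0,0,0,0,0,0]]'
```

```text
time_s: 15.65
eef_pos: [0.5569, 0.0642, 0.0368]
eef_rot: [0.0, -0.085, 0.996, 0.0]
wrist_force: [5.0, 1.1, 3.2]
opening: 0.001
grasp_force: 2.5
```

The back is shut: the stop was met at TCP z≈0.037. Now the left, pressed to the same height.

```bash
python3 -m pendant '[[0,0,0.1,0,0,0],[0,0,0.07,0,0,0],[-0.157,0.165,0,0,0,0],[-0.157,0.165,0,0,0,0],[0,0,-0.1,0,0,0],[0,0,-0.016,0,0,0],[0,0,-0.016,0,0,0],[0,0,-0.014,0,0,0],[0,0,-0.013,0,0,0],[0,0,-0.012,0,0,0]]'
python3 - <<'E'
from bench import ctrl
print(ctrl.get_obs()["wrist_force"])
E
```

```text
time_s: 16.9
eef_pos: [0.4941, 0.1298, 0.0384]
eef_rot: [-0.001, -0.085, 0.996, -0.0]
wrist_force: [-13.6, -1.7, 35.1]
opening: -0.001
grasp_force: 17.8
[-13.58564681  -1.66036178  35.1187914 ]
```

```bash
python3 -m pendant '[[0,0,0.008,0,0,0],[0,0,0,0,0,0],[0,0,0,0,0,0],[0,0,0,0,0,0],[0,0,0,0,0,0],[0,0,0,0,0,0],[0,0,0,0,0,0],[0,0,0,0,0,0],[0,0,0.1,0,0,0],[0,0,0.09,0,0,0]]'
python3 - <<'E'
from h import *
from bench import ctrl,camera
o=ctrl.get_obs()
w=camera("wrist")["color"];cv2.imwrite("pics/p4.png",cv2.resize(w[20:320,120:520],(800,600)));print(o["eef_pos"],o["wrist_force"])
E
```

```text
time_s: 18.15
eef_pos: [0.4938, 0.1299, 0.0763]
eef_rot: [-0.0, -0.085, 0.996, -0.0]
wrist_force: [-0.1, 1.1, -1.1]
opening: -0.0
grasp_force: 0.0
[0.49375261 0.12990676 0.0763029 ] [-0.10795609  1.12792613 -1.12714439]
```

View pics/p4.png

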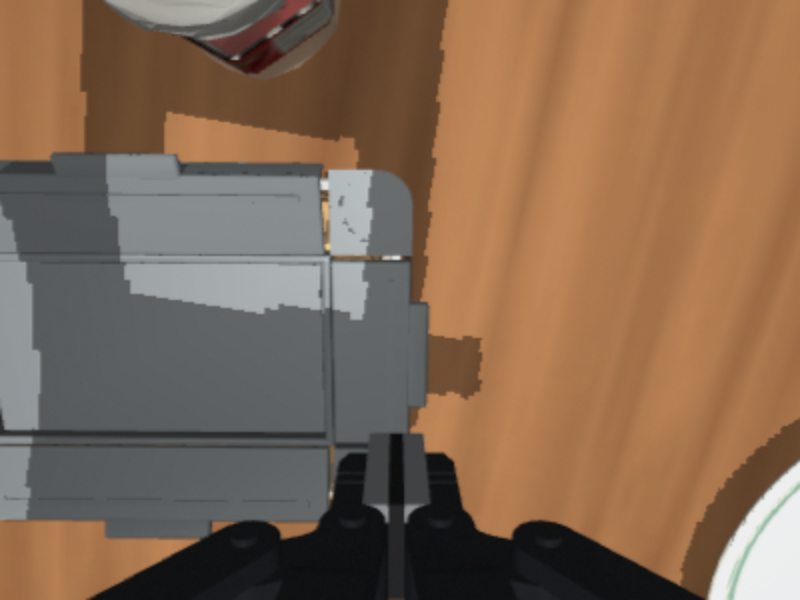

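The left section is now flush with its corner at (370,210), the back edge looks straight, and the front is still up as expected. Next is the front.

```bash
python3 -m pendant '[[-0.0925,-0.21,0,0,0,0],[-0.0925,-0.21,0,0,0,0],[0,0,-0.12,0,0,0],[0,0,-0.016,0,0,0],[0,0,-0.016,0,0,0],[0,0,-0.015,0,0,0],[0,0,-0.0125,0,0,0],[0,0,-0.012,0,0,0],[0,0,0,0,0,0],[0,0,0,0,0,0]]'
```

```text
time_s: 19.45
eef_pos: [0.4598, 0.0464, 0.0408]
eef_rot: [0.003, -0.085, 0.996, -0.0]
wrist_force: [-3.2, 0.9, 20.6]
opening: -0.002
grasp_force: 8.8
```

```bash
python3 -m pendant '[[0,0,-0.005,0,0,0],[0,0,-0.003,0,0,0],[0,0,0,0,0,0],[0,0,0,0,0,0],[0,0,0,0,0,0],[0,0,0,0,0,0],[0,0,0,0,0,0],[0,0,0,0,0,0],[0,0,0,0,0,0],[0,0,0,0,0,0]]'
python3 - <<'E'
from h import *
from bench import ctrl,camera
o=ctrl.get_obs()
w=camera("wrist")["color"];cv2.imwrite("pics/p5.png",cv2.resize(w[120:320,170:470],(750,500)))
E
```

```text
time_s: 20.7
eef_pos: [0.4588, 0.0463, 0.0388]
eef_rot: [0.001, -0.085, 0.996, -0.0]
wrist_force: [-6.5, 1.1, 21.2]
opening: 0.001
grasp_force: 10.5
```

View pics/p5.png

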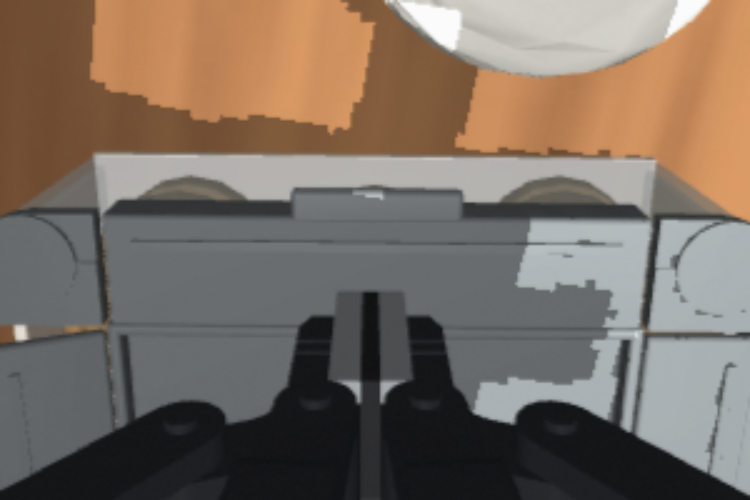

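In this view the fingers sit only about 7-9 mm from the front hinge (hinge row 330, outer edge row 205), so either the box or my estimate is off. I'll recompute the box position from the p4 and p5 pixels.

```bash
cat >> h.py <<'E'
def wcam(c,pos,q):
    H=np.array(c["hand_eye"]);Rt=rot(q);k=(Rt*R.from_matrix(H[:3,:3])).as_quat()
    c["rotation"]=[k[3],*k[:3]];c["xyz"]=np.array(pos)+Rt.apply(H[:3,3]);return c
E
python3 - <<'E'
from h import *
from bench import ctrl,camera
c=camera("wrist");q=[0,-.085,.9964,0]
def bx(p):
    d=p[:2]-[.507,.055];a=np.radians(9.9);return (np.array([d@[np.cos(a),np.sin(a)],d@[-np.sin(a),np.cos(a)]])*1e3).round(1)
wcam(c,[.4938,.1299,.0763],q)
for n,u,v,z in(("FL outer",412,172,.064),("hingecorner front",328,256,.063),("hinge corner back",328,440,.063),("left mid edge",410,350,.064)):print(n,bx(ray(c,120+u/2,20+v/2,z)))
wcam(c,[.4588,.0463,.0388],q)
for n,u,v,z in(("front-right gap hinge",108,328,.064),("front-left gap hinge",643,330,.064),("tip ray",370,292,.066),("outer",375,212,.067)):print(n,bx(ray(c,170+u/2.5,120+v/2.5,z)))
E
```

```text
FL outer [-72.1  80.5]
hingecorner front [-48.4  55.9]
hinge corner back [10.8 53.9]
left mid edge [-19.7  80.2]
front-right gap hinge [-49.6 -54.4]
front-left gap hinge [-48.9  55.7]
tip ray [-58.4  -0.5]
outer [-75.6   0.5]
```

The box has slid about 18 mm toward its front (−x), so its centre is now about (0.489, 0.053) with the same yaw. The new front target is (0.439, 0.044) and the new right target is (0.502, −0.022). I'll re-press the front more gently.

```bash
python3 -m pendant '[[0,0,0.06,0,0,0],[0,0,0.06,0,0,0],[0,0,0,0,0,0],[-0.095,-0.011,0,0,0,0],[0,0,-0.05,0,0,0],[0,0,-0.015,0,0,0],[0,0,-0.015,0,0,0],[0,0,-0.01,0,0,0],[0,0,-0.01,0,0,0],[0,0,0,0,0,0]]'
python3 -m pendant '[[0,0,-0.005,0,0,0],[0,0,-0.005,0,0,0],[0,0,0,0,0,0],[0,0,0,0,0,0],[0,0,0,0,0,0],[0,0,0,0,0,0],[0,0,0,0,0,0],[0,0,0,0,0,0],[0,0,0,0,0,0],[0,0,0,0,0,0]]'
```

```text
time_s: 22.05
eef_pos: [0.438, 0.044, 0.0402]
eef_rot: [-0.0, -0.085, 0.996, 0.0]
wrist_force: [-0.0, -0.3, -0.1]
opening: -0.002
grasp_force: 0.0
time_s: 23.3
eef_pos: [0.4382, 0.0439, 0.039]
eef_rot: [0.0, -0.085, 0.996, -0.0]
wrist_force: [-2.9, -1.0, 6.6]
opening: 0.004
grasp_force: 3.8
```

The front now sits at the stop: no force at 0.0402, firm at 0.039. The box probably slid during the back press, so I'll check the back section's state from the p4 pixels.

```bash
python3 - <<'E'
from h import *
from bench import camera
c=camera("wrist");q=[0,-.085,.9964,0];wcam(c,[.4938,.1299,.0763],q)
def bx(p):
    d=p[:2]-[.489,.053];a=np.radians(9.9);return (np.array([d@[np.cos(a),np.sin(a)],d@[-np.sin(a),np.cos(a)]])*1e3).round(1)
for z in(.064,.072):
  for n,u,v in(("back edge",200,521),("back hinge",200,443),("tab end",160,538),("tab corners",106,538),("tab r",211,538),("front edge",240,165),("left tab end",428,350)):print(z,n,bx(ray(c,120+u/2,20+v/2,z)))
E
```

```text
0.064 back edge [57.9  9. ]
0.064 back hinge [29.4 11.7]
0.064 tab end [64.4 -5.1]
0.064 tab corners [ 64.3 -23.3]
0.064 tab r [64.4 12.1]
0.064 front edge [-56.   30.9]
0.064 left tab end [-1.6 84.6]
0.072 back edge [52.9 11.9]
0.072 back hinge [25.6 14.5]
0.072 tab end [59.1 -1.5]
0.072 tab corners [ 59. -19.]
0.072 tab r [59.1 14.9]
0.072 front edge [-55.9  32.9]
0.072 left tab end [-4.  84.1]
```

The p4 geometry (outer edge fits z≈0.072) says the back section is still up; my first press slid the box instead. I'll re-press the back at hinge+14 mm, target (0.533, 0.061), with a brisker stroke.

```bash
python3 -m pendant '[[0,0,0.08,0,0,0],[0,0,0.08,0,0,0],[0.158,0.0285,0,0,0,0],[0.158,0.0285,0,0,0,0],[0.158,0.0285,0,0,0,0],[0,0,-0.1,0,0,0],[0,0,-0.015,0,0,0],[0,0,-0.015,0,0,0],[0,0,-0.015,0,0,0],[0,0,-0.015,0,0,0]]'
python3 -m pendant '[[0,0,0,0,0,0],[0,0,0,0,0,0],[0,0,0,0,0,0],[0,0,0,0,0,0],[0,0,0,0,0,0],[0,0,0,0,0,0],[0,0,0,0,0,0],[0,0,0,0,0,0],[0,0,0,0,0,0],[0,0,0,0,0,0]]'
python3 - <<'E'
from h import *
from bench import camera
c=camera("wrist");cv2.imwrite("pics/p6.png",c["color"])
E
```

```text
time_s: 24.6
eef_pos: [0.5327, 0.061, 0.0388]
eef_rot: [0.0, -0.085, 0.996, -0.0]
wrist_force: [-5.7, 0.7, 27.4]
opening: -0.004
grasp_force: 13.9
time_s: 25.85
eef_pos: [0.5326, 0.061, 0.039]
eef_rot: [-0.0, -0.085, 0.996, -0.0]
wrist_force: [-2.0, -0.0, 7.3]
opening: 0.004
grasp_force: 4.0
```

The back is now at its firm stop (7.3 N at 0.039, same as the front). Last is the right, at (0.502, −0.019).

```bash
python3 -m pendant '[[0,0,0.08,0,0,0],[0,0,0.08,0,0,0],[-0.052,-0.133,0,0,0,0],[-0.052,-0.133,0,0,0,0],[-0.051,-0.134,0,0,0,0],[0,0,-0.1,0,0,0],[0,0,-0.015,0,0,0],[0,0,-0.015,0,0,0],[0,0,-0.015,0,0,0],[0,0,-0.015,0,0,0]]'
python3 -m pendant '[[0,0,0,0,0,0],[0,0,0,0,0,0],[0,0,0,0,0,0],[0,0,0.08,0,0,0],[0,0,0.2,0,0,0],[0,0,0.3,0,0,0],[0,0,0.3,0,0,0],[0,0,0.2,0,0,0],[0,0,0,0,0,0],[0,0,0,0,0,0]]'
```

```text
time_s: 27.15
eef_pos: [0.5024, -0.0187, 0.039]
eef_rot: [0.001, -0.085, 0.996, -0.0]
wrist_force: [0.4, 0.1, 8.2]
opening: 0.001
grasp_force: 4.8
time_s: 28.4
eef_pos: [0.5013, -0.0187, 0.2541]
eef_rot: [-0.0, -0.085, 0.996, 0.0]
wrist_force: [-0.1, 0.0, -0.4]
opening: -0.001
grasp_force: 0.0
```

```bash
python3 -m pendant '[[0,0.12,0,0,0,0],[0,0.12,0,0,0,0],[0,0.12,0,0,0,0],[0,0,0,0,0,0],[0,0,0,0,0,0],[0,0,0,0,0,0],[0,0,0,0,0,0],[0,0,0,0,0,0],[0,0,0,0,0,0],[0,0,0,0,0,0]]'
python3 - <<'E'
from h import *
from bench import ctrl,camera
o=ctrl.get_obs();c=camera("wrist");print(o["eef_pos"],o["eef_rot"])
cv2.imwrite("pics/w7f.png",c["color"]);cv2.imwrite("pics/w7.png",cv2.resize(c["color"][90:240,220:420],(800,600),interpolation=2))
E
```

```text
time_s: 29.65
eef_pos: [0.5018, 0.053, 0.2543]
eef_rot: [0.0, -0.085, 0.996, -0.0]
wrist_force: [0.7, -0.1, -0.6]
opening: 0.003
grasp_force: 0.0
[0.50181393 0.05302218 0.25430745] [ 4.45401097e-05 -8.46977964e-02  9.96406684e-01 -2.16382354e-05]
```

View pics/w7.png

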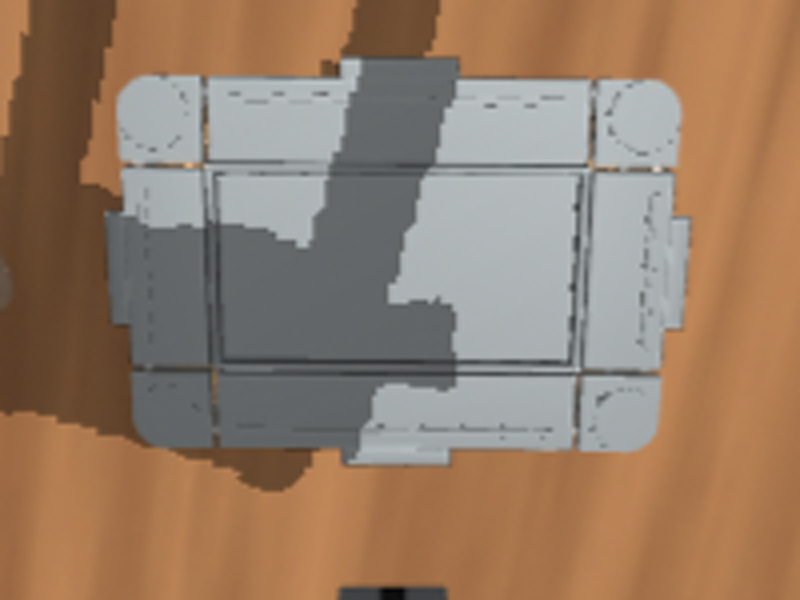

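All four sections lie flush with the corners: straight edges run from (117,77) to (681,80) and from (133,446) to (658,450). I'll check how far the box has shifted.

```bash
python3 - <<'E'
from h import *
from bench import ctrl,camera
o=ctrl.get_obs();c=wcam(camera("wrist"),o["eef_pos"],o["eef_rot"])
w=np.array([ray(c,220+u/4,90+v/4,.064) for u,v in[(117,77),(681,80),(658,450),(133,446)]])
print(w.round(3).tolist(),w.mean(0).round(4),"shift mm",((w.mean(0)-[.5075,.0565,.064])*1e3).round(1))
for i in range(4):print(np.linalg.norm(w[i]-w[i-1]).round(4))
E
```

```text
[[0.448, -0.035, 0.064], [0.422, 0.122, 0.064], [0.53, 0.141, 0.064], [0.556, -0.018, 0.064]] [0.4888 0.0524 0.064 ] shift mm [-18.7  -4.1   0. ]
0.109
0.1589
0.1095
0.1613
```

The box shifted about 19 mm. There is time to put it back: with the fingertips in the recessed panel (tips ~2 mm above it), I can push gently against the back step along +x. Going in at the lid's centre.

```bash
python3 -m pendant '[[-0.0325,0,-0.225,0,0,0],[-0.0325,0,-0.225,0,0,0],[0,0,-0.225,0,0,0],[0,0,-0.225,0,0,0],[0,0,-0.1,0,0,0],[0,0,-0.05,0,0,0],[0,0,-0.02,0,0,0],[0,0,-0.02,0,0,0],[0,0,0,0,0,0],[0,0,0,0,0,0]]'
```

```text
time_s: 31.0
eef_pos: [0.4893, 0.053, 0.0369]
eef_rot: [0.001, -0.085, 0.996, -0.0]
wrist_force: [-1.1, 0.3, -0.0]
opening: 0.002
grasp_force: 0.0
```

```bash
python3 -m pendant '[[0,0,-0.006,0,0,0],[0.024,0.004,0,0,0,0],[0.024,0.004,0,0,0,0],[0.024,0.004,0,0,0,0],[0.024,0.004,0,0,0,0],[0.024,0.004,0,0,0,0],[0.024,0.004,0,0,0,0],[0.024,0.004,0,0,0,0],[0.02,0.004,0,0,0,0],[0,0,0,0,0,0]]'
```

```text
time_s: 32.25
eef_pos: [0.5247, 0.0596, 0.0345]
eef_rot: [-0.002, -0.085, 0.996, 0.0]
wrist_force: [-5.7, -1.5, 3.8]
opening: -0.0
grasp_force: 3.0
```

```bash
python3 -m pendant '[[-0.02,-0.0035,0,0,0,0],[0,0,0.06,0,0,0],[0,0,0.1,0,0,0],[0,0,0.24,0,0,0],[0,0,0.3,0,0,0],[0,0,0.3,0,0,0],[0,0,0.1,0,0,0],[0,0,0,0,0,0],[0,0,0,0,0,0],[0,0,0,0,0,0]]'
python3 - <<'E'
from h import *
from bench import ctrl,camera
def rect(c):
    im=c["color"];h=cv2.cvtColor(im,cv2.COLOR_BGR2HSV);m=(h[...,1]<75).astype(np.uint8);m[232:]=0
    m=cv2.morphologyEx(m,cv2.MORPH_OPEN,np.ones((35,35),np.uint8)) 
    n,l,s,ce=cv2.connectedComponentsWithStats(m);k=min(range(1,n),key=lambda k:np.hypot(*(ce[k]-[320,155])))
    cn=cv2.findContours((l==k).astype(np.uint8),0,2)[0][0];r=cv2.minAreaRect(cn)
    w=np.array([ray(c,*p,.064) for p in cv2.boxPoints(r)])
    d=[np.linalg.norm(w[i]-w[i-1]).round(3) for i in range(4)];print(r,w.mean(0).round(4),d,s[k])
o=ctrl.get_obs();c=camera("wrist");p=wcam(dict(c),o["eef_pos"],o["eef_rot"]);rect(p)
p=wcam(dict(c,color=cv2.imread("pics/w7f.png")),[.5018,.053,.2543],[0,-.0847,.9964,0]);rect(p)
p=wcam(dict(c,color=cv2.imread("pics/w0.png")),[.5097,.0486,.2785],[0,-.082,.9966,0]);rect(p)
cv2.imwrite("pics/w8f.png",c["color"])
E
```

```text
time_s: 33.5
eef_pos: [0.5214, 0.0589, 0.2533]
eef_rot: [-0.002, -0.085, 0.996, 0.0]
wrist_force: [0.2, 0.4, -0.1]
opening: 0.005
grasp_force: 0.0
((317.5, 155.5), (93.0, 137.0), 90.0) [0.5077 0.0561 0.064 ] [np.float64(0.11), np.float64(0.154), np.float64(0.11), np.float64(0.168)] [  249   109   138    94 10925]
((319.0, 155.0), (92.0, 136.0), 90.0) [0.4879 0.0518 0.064 ] [np.float64(0.109), np.float64(0.153), np.float64(0.109), np.float64(0.167)] [  251   109   137    93 11143]
((322.5, 162.0), (88.0, 129.0), 90.0) [0.5075 0.054  0.064 ] [np.float64(0.113), np.float64(0.156), np.float64(0.113), np.float64(0.17)] [  258   118   130    89 10020]
```

The box is back at its start pose (0.508, 0.056). As a last numeric check that all sections are still flush, I'll match each section's patch against the verified picture.

```bash
python3 - <<'E'
import cv2,numpy as np
f=lambda n:cv2.Canny(cv2.imread(n,0),40,120)
a,b=cv2.imread("pics/w7f.png",0),cv2.imread("pics/w8f.png",0)
for n,u,v,w,h in(("cFL",380,105,22,22),("cFR",246,105,22,22),("cBL",362,184,22,22),("cBR",252,184,22,22),("front",280,100,80,32),("back",278,183,76,26),("left",364,135,32,45),("right",244,135,32,45)):
    r=cv2.matchTemplate(b[v-12:v+h+12,u-12:u+w+12],a[v:v+h,u:u+w],5);_,s,_,p=cv2.minMaxLoc(r);print(n,round(s,2),p[0]-12,p[1]-12)
E
```

```text
cFL 0.98 -2 0
cFR 0.97 -2 0
cBL 0.86 -2 1
cBR 0.88 -2 1
front 0.93 -2 0
back 0.95 0 1
left 0.9 -2 2
right 0.96 -2 1
```

All sections moved together with the corners, so they are still shut. Handing in.

```bash
python3 -c "
from bench import ctrl
print(ctrl.hand_in())"
```

```text
the job is handed in; nothing more can be done
None
```

All four rim sections are clicked shut and flush with the corners, going by the last close view and a numeric check after it. The box slid about 19 mm during the first back press, and I pushed it back to within a few mm of its start; I handed in at about 34 s with the arm clear and never sent it against the jars, mugs or orange.

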